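Lock the end cheek onto a stone display plinth

ROBOT

A 7-joint arm with a two-finger parallel gripper is mounted at the origin on the work surface. World frame = base frame: x ahead of the robot, y to its left, z up, the work surface at z = 0. Lengths are in m, angles in rad, forces in N, time in s.
With the tool pointing down it reaches from about 0.4 to 0.875 m from the base axis. Payload 19.3 kg.
Tool frame: the origin (TCP) lies at the very end of the fingers, on their centre line; the grasp point (between the pads) lies 19 mm behind it; z points along the fingers, y is the line along which they close (so a half turn about z gives the same grasp; the last joint's range is limited). The gripper opens to 85 mm and grips with 20 to 120 N. Pads are 22 mm wide; open, the fingers measure 114 mm over their backs; the gripper's body (76 mm by 85 mm) begins 54 mm behind the grasp point. The pads swing forward as they close: fully open they stand 13 mm farther back than shut.
Start: joints at [1.036, 0.521, -0.036, 1.599, 0.021, 1.021, -0.113], TCP at [0.28, -0.559, 0.231] pointing down, gripper open.
Joint ranges: [-2.91, 2.91], [-0.3, 2.13], [-1.5, 1.42], [0.17, 2.43], [-1.26, 4.41], [0.16, 1.93], [-2.52, 2.52]. Speed limits (rad/s): [1.89, 1.89, 2.39, 2.39, 3.01, 3.01, 3.01].

INTERFACE

Orientations are given as [roll, pitch, yaw] about the fixed x, y, z axes, in that order (R = Rz(yaw) Ry(pitch) Rx(roll)).
In Python, from workcell import bot gives the robot as it stands. The module is installed in compiled form; this text tells all that it offers.
- The arm moves only by the tool apply_moves, never from a script. Its arguments are lists of equal length, an entry for each row: "claw": the finger opening in m, from 0 to 0.0854; "xyz": the shift along the tool's x, y, z in m, a list of three; "twist": the turn, a rotation vector about the tool's x, y, z in rad, a list of three. A call has 1 to 20 rows; each row shifts and turns the commanded pose from where the row before left it, along the tool's axes as they then stand; what a row does not reach is not made up. A row lasts 1/10 s, in which the tool goes at most 50 mm and 8.59 degrees, less where a joint would pass 70% of its speed; a pose out of reach is approached as far as the arm can. A call with a gripper value outside its range is refused whole. The fingers move at their own pace and stop on an object; "force" is the grip in N (left out, the last holds). Time passes only in rows, so rows that do not move let the fingers close. It gives the time, the measured TCP pose, the force, the opening and the grip force at its end, in the units of the state.
- bot.observe(): the state, without advancing time (a new reading comes with each control period).
- bot.grab_frame(name): name is "scene" or "top"; returns a dict with "img" (480x640x3 uint8, red, green, blue), "vfov" (degrees; the focal length in pixels is half the picture's height over the tangent of half this angle, whatever the lens; pixels are square), "cx", "cy" (the principal point, pixels), "view" (4x4, takes a point from world to camera coordinates). Camera axes: x right, y up, looking along -z (the intrinsics and any distortion apply to the point x, -y, -z); pixel columns grow to the right and rows downward; lengths in m; the calibration is good to about 2 mm. A picture is of the moment at which its call begins. There is no depth.
- bot.job_done(): hands the job in; it is judged then, once.
Trained networks look in the newest picture that a camera, given by its name, has taken for a name from the list of things; names that differ only in an ending like _2 or _b are one class to them, and where a whole thing is asked for, a point or a joint stands for the part that bears it (a point fixed in the world has none). Each returns a list of dicts, best first, with "score" (0 to 1); they miss things now and then, are a little off and sometimes report something else, mostly with a low value. They report only what shows in the picture. A call takes as long as a camera call. They do not tell look-alikes from the thing itself.
- bot.find_in(camera, query): "position" ([x, y, z] in m, in world coordinates, good to about 4 mm: the middle of the surface that is visible of it).
The state is a dict: "clock": time; "qpos": joint angles; "qd": joint speeds; "joint_efforts": joint torques, N m; "position": TCP position; "tool_rot": TCP orientation; "force": force on the tool from outside, world axes, zero at the start; "moment": the same for the moment, N m; "grip_width": finger opening in m; "finger_force": force on a finger pad.
Only numpy, scipy, OpenCV 4.12 (cv2) and the standard library are available. Lean on these libraries where they do the work, as an engineer would, in place of code of your own. Each camera call takes 0.05 s, during which the arm holds its last target. There are 200 camera calls.

TASK

Take the screwdriver from its block, seat its blade in the slot of the cam lock on the plinth and turn it clockwise until the cam has drawn the wooden end cheek firmly up against both cork pads, so that it stays clamped; stop once it has gone tight and do not overtighten. Turn the cam only with the screwdriver, without leaning on it hard, and keep off the cheek, the plinth and the other things on the bench. Last, stand the screwdriver back upright in its block, fully down in the hole, and let go.

Things in the scene. Friction and masses are not known exactly. Their poses are not given: they have to be found in the camera images.
- plinth: Fixed display plinth of pale wood, 160 x 140 mm, 40 mm high. Origin on the bench under the cam's axis; z up; the end face that takes the cheek lies 30 mm from the origin towards the plinth's -x. A round green stone slab (96 mm across, its top 56 mm above the bench) stands on it, centred 76 mm along +x
- cam_slot (a point): Centre of the mouth of the slot in the round steel cam cap (44 mm across, flush with the plinth's top, 40 mm above the bench). The slot runs along this point's x (either way round is alike), is 19 mm long, 5 mm wide and 6 mm deep, sharp-edged, with a flat floor; z up. A red dot on the cap lies towards -x. Turns with the cam
- cam (a joint): Turn of the cam in rad, clockwise seen from above; 0 (starts 0 to 0.35) to 2.25 (hard stop). Turning takes about 0.05 N m; from about 0.6 on its claw draws the bolt and cheek in, 6 mm per rad, with hardly more torque. The cheek meets the pads between about 1.1 and 1.9, differing from case to case; from there the torque climbs by about 0.45 N m per rad. It stays where it is left
- cheek_face (a point): Centre of the face of the loose wooden end cheek that looks at the plinth; cheek 28 mm thick, 140 mm long, 40 mm high, 0.12 to 0.21 kg, standing on the bench. Site x points to the plinth; z up. Its brass bolt already reaches into the plinth, where its ball lies within the open cam. It starts 1.5 to 7 mm off the pads, nearly square
- cheek: The same cheek; origin at the bottom edge of that face
- pads: Two cork pads (30 x 26 mm) on the plinth's end face, standing 2 to 6 mm proud of it, differing from case to case: the reported pose is that of their mounting (at the plinth's origin), not of their faces. They and the bolt give about 1 mm per 15 N
- toolblock: Fixed black tool block, 75 x 75 mm, 66 mm high, with an upright round through hole in its middle, 19 mm across with a 2 mm chamfer; origin under its middle on the bench
- driver_handle (a point): Centre of the screwdriver's orange handle, which is 22 x 22 mm square with 3 mm rounded edges and 64 mm tall, its flats along this point's x and y. The screwdriver (126 mm, 0.12 kg) stands tip down in the block, its handle resting on the block's top; z up. Handle bottom 32 mm below this point, tip 94 mm below
- driver_tip (a point): Middle of the end of the flat blade: 14 mm wide along this point's x, 3 mm thick along y, 14 mm long, then an 8 mm round shank; z points up to the handle. Same axes as the handle
- driver: The screwdriver as a whole; origin at its tip
- quartz: Bystander: loose pink stone disc, 90 mm across, 22 mm high; origin under its middle
- fossil: Bystander: loose dark brown stone disc, 76 mm across, 20 mm high; origin under its middle
- polish: Bystander: white bottle with blue cap, 54 mm across, 130 mm high; origin under its middle
There are look-alikes about, which are no part of the job. Several things look just like the driver: the one meant starts farthest to the robot's left.

How it is judged:
By the outcome, as a careful person would: the job done as asked, in the order asked, and still so for the second after the job is handed in, with the robot touching nothing.
It also fails if it takes over 72 s, if anything falls off the work surface, if the arm or the gripper's body presses on something with over 40 N, if the wrist force passes 120 N, or if a joint passes its speed limit or range.

## Working session

There is one attempt and no reset: what is moved stays moved. The work goes in short steps, Python scripts to look and compute and a tool call to move; the robot and the scene stay as the last step left them, time stands still between calls to the robot, and variables do not carry over. Pictures are saved under pics/ and viewed, at most 10 in all, crops included, and the job is handed in when it is done.

Besides the shell and the picture viewer there is one more tool, called after ">>>" as a command line: name --argument value ..., lists and objects as JSON in quotes. apply_moves: Moves the arm, as the interface text tells. Its arguments: {"type":"object","properties":{"claw":{"type":"array"},"xyz":{"type":"array"},"twist":{"type":"array"},"force":{"type":"number"}},"required":["claw","xyz","twist"]}

```bash
mkdir -p pics; cat > h.py <<'E'
import numpy as np, cv2
from workcell import bot
def cam(n):
    f=bot.grab_frame(n); f['f']=240/np.tan(np.radians(f['vfov'])/2); return f
def proj(f,p):
    p=np.atleast_2d(p); V=np.array(f['view']); c=p@V[:3,:3].T+V[:3,3]
    return np.c_[f['cx']+f['f']*c[:,0]/-c[:,2], f['cy']-f['f']*c[:,1]/-c[:,2]]
def back(f,uv,z):
    uv=np.atleast_2d(uv); V=np.array(f['view']); R=V[:3,:3]; o=-R.T@V[:3,3]
    d=np.c_[(uv[:,0]-f['cx'])/f['f'],-(uv[:,1]-f['cy'])/f['f'],-np.ones(len(uv))]@R
    return o+d*((z-o[2])/d[:,2])[:,None]
def save(n,img): cv2.imwrite('pics/'+n,cv2.cvtColor(img,cv2.COLOR_RGB2BGR))
E
python3 - <<'E'
from h import *
s=bot.observe(); print(s['clock'],s['position'],s['tool_rot'],s['force'],s['grip_width'])
for n in('scene','top'):
    f=cam(n); save(n+'1.png',f['img']); print(n,{k:v for k,v in f.items() if k not in('img','view')},np.round(f['view'],3).tolist())
    for q in('driver_handle','cam_slot','toolblock','cheek_face','plinth','polish'):
        for r in bot.find_in(n,q)[:5]: print(' ',q,np.round(r['position'],4),round(r['score'],2),proj(f,r['position']).round(0).tolist())
E
```

```text
0.0 [ 0.27996701 -0.55838934  0.23071038] [-3.14040064e+00  8.94315369e-05  4.64800366e-01] [0.20025533 0.68962812 0.03403683] 0.08574221503590639
scene {'vfov': 47.40342317266907, 'cx': 319.6290320377137, 'cy': 238.2641948675301, 'f': np.float64(546.6908875790838)} [[0.227, 0.974, -0.003, -0.077], [-0.8, 0.188, 0.57, 0.459], [0.556, -0.127, 0.821, -1.453], [0.0, 0.0, 0.0, 1.0]]
  driver_handle [ 0.5278 -0.309   0.1101] 0.9 [[183.0, 216.0]]
  driver_handle [ 0.4671 -0.4054  0.0944] 0.78 [[132.0, 206.0]]
  driver_handle [ 0.542  -0.4033  0.099 ] 0.66 [[134.0, 235.0]]
  cam_slot [ 0.5303 -0.0058  0.0429] 0.53 [[338.0, 210.0]]
  cam_slot [ 0.5252 -0.3096  0.11  ] 0.4 [[182.0, 215.0]]
  toolblock [ 0.5435 -0.3071  0.061 ] 0.61 [[189.0, 238.0]]
  cheek_face [ 0.489  -0.0292  0.0423] 0.61 [[322.0, 197.0]]
  plinth [0.5977 0.011  0.0406] 0.91 [[355.0, 235.0]]
  polish [ 0.7888 -0.249   0.0908] 0.89 [[235.0, 339.0]]
top {'vfov': 51.67272812328081, 'cx': 321.3306716867209, 'cy': 236.14787617431986, 'f': np.float64(495.66077886794784)} [[-0.011, -1.0, -0.023, -0.022], [0.984, -0.015, 0.178, -0.619], [-0.179, -0.02, 0.984, -1.201], [0.0, 0.0, 0.0, 1.0]]
  driver_handle [ 0.4559 -0.3974  0.1233] 0.75 [[479.0, 297.0]]
  driver_handle [ 0.5145 -0.3104  0.1303] 0.43 [[441.0, 273.0]]
  driver_handle [ 0.5305 -0.3945  0.117 ] 0.43 [[475.0, 266.0]]
  cam_slot [ 0.5226 -0.0062  0.0425] 0.63 [[312.0, 275.0]]
  cam_slot [0.7432 0.2546 0.0213] 0.45 [[214.0, 194.0]]
  toolblock [ 0.5081 -0.3014  0.0647] 0.93 [[432.0, 278.0]]
  toolblock [ 0.5121 -0.3083  0.1298] 0.67 [[440.0, 274.0]]
  cheek_face [ 0.478  -0.0239  0.0405] 0.61 [[320.0, 292.0]]
  plinth [0.5671 0.0113 0.0405] 0.65 [[305.0, 257.0]]
  polish [ 0.7584 -0.243   0.0835] 0.87 [[405.0, 178.0]]
```

View pics/top1.png

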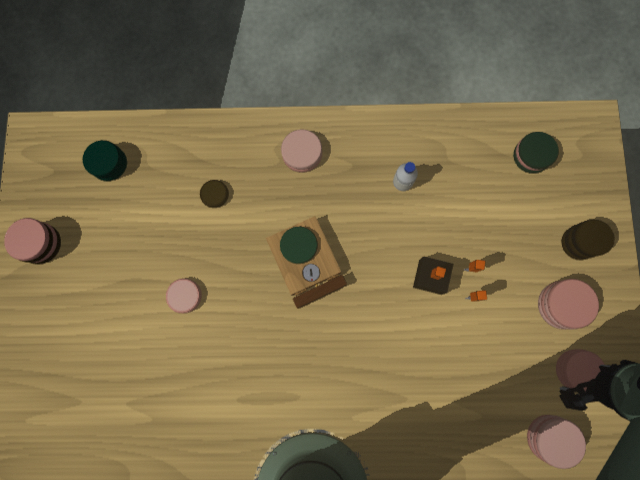

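View pics/scene1.png

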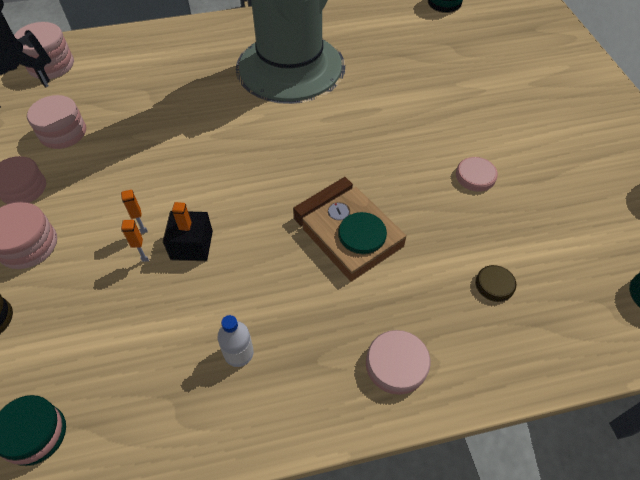

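The pictures show three orange drivers. In the top view they are at (439,272) in the black block, (478,266) and (479,296). In the scene view they are at (181,215), (133,235) and (132,205). The robot's left is +y, so the one in the block (y≈-0.31) is meant. The cam cap is at (311,272) in the top view and (339,211) in the scene view.

```bash
python3 - <<'E'
from h import *
out=[]
F={n:cam(n) for n in('top','scene')}
for n,(a,b) in {'top':((440,275),(308,275)),'scene':((186,232),(335,215))}.items():
    im=F[n]['img']
    for (u,v),w in((a,30),(b,30)):
        out.append(cv2.resize(im[v-w:v+w,u-w:u+w],(300,300),interpolation=cv2.INTER_CUBIC))
save('c1.png',np.vstack([np.hstack(out[:2]),np.hstack(out[2:])]))
# segmentation
P=[]
for n in F:
    im=F[n]['img'].astype(int); r,g,b=im[...,0],im[...,1],im[...,2]
    org=((r>150)&(b<70)&(r-g>80)).astype(np.uint8)
    k,l,st,c=cv2.connectedComponentsWithStats(org)
    print(n,'orange',[(c[i].round(2).tolist(),st[i].tolist()) for i in range(1,k) if st[i,4]>15])
    gr=((abs(r-b)<30)&(r>100)).astype(np.uint8)
    u,v={'top':(311,273),'scene':(339,211)}[n]
    m=np.zeros_like(gr); m[v-14:v+15,u-14:u+15]=gr[v-14:v+15,u-14:u+15]
    cs,_=cv2.findContours(m,0,1); c=max(cs,key=cv2.contourArea)
    h=cv2.convexHull(c); e=cv2.fitEllipse(h); ctr=e[0]; print(n,'cap',e,back(F[n],ctr,.04).round(4))
E
```

```text
top orange [([479.58, 265.13], [476, 261, 8, 9, 60]), ([439.8, 271.52], [436, 267, 9, 9, 60]), ([481.31, 294.98], [477, 292, 9, 8, 59])]
top cap ((310.7445983886719, 272.0375061035156), (15.692841529846191, 17.105411529541016), 178.3722381591797) [[ 0.5296 -0.0021  0.04  ]]
scene orange [([126.99, 193.36], [122, 190, 11, 8, 69]), ([178.76, 206.03], [173, 203, 12, 8, 72]), ([128.14, 221.96], [123, 218, 11, 8, 73])]
scene cap ((338.1658020019531, 210.5643310546875), (17.19155502319336, 20.104509353637695), 98.80742645263672) [[ 0.5295 -0.0053  0.04  ]]
```

View pics/c1.png

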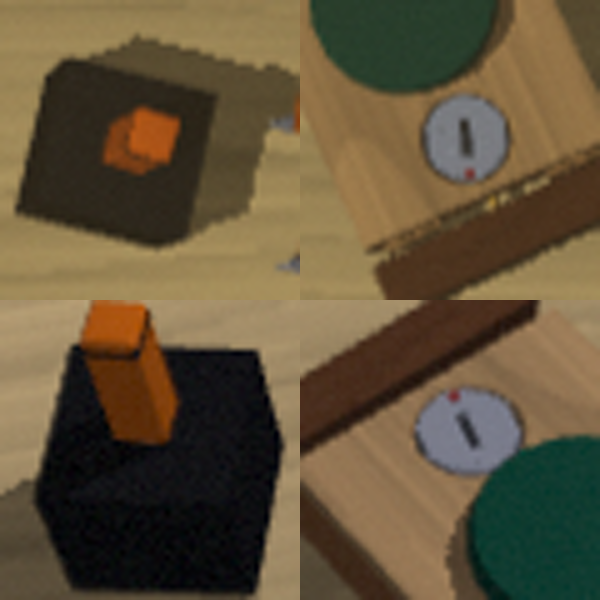

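The crop confirms the choice. The block holds an orange handle, turned by a few degrees. The slot in the cap runs roughly along world x, with the red dot towards the robot. The cheek has a visible gap. Next I fit sub-pixel poses.

```bash
cat >> h.py <<'E'
def polyfit(f,mask,pts_fn,x0,box,steps=(.004,.004,.15)):
    """fit (x,y,yaw) of a polygon to a soft mask, rendered with 1/16 px shifts"""
    from scipy.optimize import minimize
    u0,u1,v0,v1=box; S=8
    m=mask[v0:v1,u0:u1].astype(float)
    def cost(p):
        uv=proj(f,pts_fn(p)); q=((uv-[u0,v0]+.5)*S-.5)
        big=np.zeros((S*(v1-v0),S*(u1-u0)),np.float32)
        cv2.fillPoly(big,[cv2.convexHull(np.round(q*16).astype(np.int32))],1.,cv2.LINE_8,4)
        s=cv2.resize(big,(u1-u0,v1-v0),interpolation=cv2.INTER_AREA)
        return ((s-m)**2).sum()
    best=None
    for dy in np.linspace(-.7,.7,8) if len(x0)>2 else [0]:
        s=np.array(x0,float); s[2]+=dy
        sim=np.vstack([s]+[s+np.eye(3)[i]*steps[i] for i in range(3)])
        r=minimize(cost,s,method='Nelder-Mead',options=dict(initial_simplex=sim,xatol=1e-5,fatol=1e-4,maxiter=300))
        if best is None or r.fun<best.fun: best=r
    return best.x,best.fun
def rect(p,lx,ly,z):
    c,s=np.cos(p[2]),np.sin(p[2]); q=np.array([[1,1],[-1,1],[-1,-1],[1,-1]])*[lx/2,ly/2]
    return np.c_[q@np.array([[c,s],[-s,c]])+p[:2],np.full(4,z)]
E
python3 - <<'E'
from h import *
for n,bx,bs in(('top',(428,452,258,284),(300,322,262,284)),('scene',(165,192,196,228),(327,350,200,222))):
    f=cam(n); im=f['img'].astype(float); 
    u0,u1,v0,v1=bx; r=im[...,0]-im[...,2]
    m=np.clip((r-60)/ (np.percentile(r[v0:v1,u0:u1],88)*.95-60),0,1)
    # whole handle: 8 corners hull
    fn=lambda p: np.vstack([rect(p,.021,.021,.066),rect(p,.021,.021,.130)])
    mm=np.clip((r-30)/70,0,1) if n=='top' else np.clip((r-20)/60,0,1)
    print(n,'handle',[np.round(v,4) for v in polyfit(f,mm,fn,[.53,-.308,.2],bx)], np.percentile(r[v0:v1,u0:u1],[5,50,80,95]).round())
    u0,u1,v0,v1=bs; L=im.sum(2); 
    c=back(f,{'top':(310.74,272.04),'scene':(338.17,210.56)}[n],.04)[0]
    uu,vv=np.meshgrid(np.arange(640),np.arange(480))
    w=back(f,np.c_[uu.ravel(),vv.ravel()],.04).reshape(480,640,3)
    near=np.hypot(w[...,0]-c[0],w[...,1]-c[1])<.0175
    hi=np.percentile(L[near],75); red=(im[...,0]-im[...,2]>25)
    d=np.where(near&~red,np.clip((hi-L)/(hi-L[near].min()*0.95),0,1),0)
    for z in(.04,):
        print(n,'slot',[np.round(v,4) for v in polyfit(f,d,lambda p:rect(p,.019,.005,z),[c[0],c[1],0.],bs,(.002,.002,.1))],'darkpx',d[v0:v1,u0:u1].sum().round(1))
    P=w[d>.3];W=d[d>.3]; mu=np.average(P[:,:2],axis=0,weights=W); C=np.cov(P[:,:2].T,aweights=W); e,V=np.linalg.eigh(C); print('  pca',mu.round(4),np.arctan(V[1,1]/V[0,1]).round(3), (red&near).sum(), w[red&near][:,:2].mean(0).round(4))
E
```

```text
top handle [array([ 0.5175, -0.3098,  1.2358]), np.float64(4.916)] [ 16.  19.  83. 148.]
top slot [array([ 0.5295, -0.0021,  0.0943]), np.float64(0.4258)] darkpx 16.7
  pca [ 0.5291 -0.002 ] 0.106 0 [nan nan]
scene handle [array([ 0.5092, -0.3131,  1.3034]), np.float64(141.1532)] [ -4.  64.  95. 154.]
scene slot [array([ 0.5296, -0.0053,  0.0883]), np.float64(1.0511)] darkpx 16.9
  pca [ 0.5297 -0.0054] 0.108 0 [nan nan]<stdin>:19: RuntimeWarning: Mean of empty slice.
  ret = um.true_divide(
```

```bash
cat >> h.py <<'E'
def orange(im):
    im=im.astype(float); r,g=im[...,0],im[...,1]
    return np.clip(((r-g)/(r+15)-.18)/.22,0,1)
def handle(n,x0,box,z0=.066):
    f=cam(n); fn=lambda p: np.vstack([rect(p,.0215,.0215,z0),rect(p,.0215,.0215,z0+.064)])
    return polyfit(f,orange(f['img']),fn,x0,box)
E
python3 - <<'E'
from h import *
for n,bx in(('top',(428,452,258,284)),('scene',(163,192,194,236))):
    print(n,[np.round(v,4) for v in handle(n,[.52,-.311,.2],bx)])
f=cam('top'); r,c=np.mgrid[262:284,430:452]
print((orange(f['img'])[262:282,430:452]*9).round().astype(int))
E
```

```text
top [array([ 0.5176, -0.3096,  1.2575]), np.float64(2.1404)]
scene [array([ 0.5181, -0.3122,  1.3377]), np.float64(13.9711)]
[[0 0 0 0 0 0 0 0 0 0 0 0 0 0 0 0 0 0 0 0 0 0]
 [0 0 0 0 0 0 0 0 0 0 0 0 0 0 0 0 0 0 0 0 0 0]
 [0 0 0 0 0 0 0 0 0 0 0 0 0 0 0 0 0 0 0 0 0 0]
 [0 0 0 0 0 0 0 0 0 0 0 0 0 0 0 0 0 0 0 0 0 0]
 [0 0 0 0 0 0 0 7 8 7 2 0 0 0 0 0 0 0 0 0 0 0]
 [0 0 0 0 1 2 7 9 9 9 9 9 8 3 0 0 0 0 0 0 0 0]
 [0 0 0 4 8 8 9 9 9 9 9 9 9 9 9 8 0 0 0 0 0 0]
 [0 0 5 9 9 9 9 9 9 9 9 9 9 9 9 9 0 0 0 0 0 0]
 [0 2 9 9 9 9 9 9 9 9 9 9 9 9 9 9 0 0 0 0 0 0]
 [0 4 9 9 9 9 9 9 9 9 9 9 9 9 9 9 0 0 0 0 0 0]
 [1 7 9 9 9 9 9 9 9 9 9 9 9 9 9 5 0 0 0 0 0 0]
 [2 9 9 9 9 9 9 9 9 9 9 9 9 9 9 0 0 0 0 0 0 0]
 [2 9 9 9 9 9 9 9 9 9 9 9 9 9 9 0 0 0 0 0 0 0]
 [5 9 9 9 9 9 9 9 9 9 9 9 9 9 7 0 0 0 0 0 0 0]
 [5 9 9 9 9 9 9 8 9 9 9 9 9 9 3 0 0 0 0 0 0 0]
 [3 9 9 9 9 9 9 9 9 9 9 9 9 9 0 0 0 0 0 0 0 0]
 [0 0 2 6 8 9 9 9 9 9 8 2 0 0 0 0 0 0 0 0 0 0]
 [0 0 0 0 0 1 6 9 9 2 0 0 0 0 0 0 0 0 0 0 0 0]
 [0 0 0 0 0 0 0 0 0 0 0 0 0 0 0 0 0 0 0 0 0 0]
 [0 0 0 0 0 0 0 0 0 0 0 0 0 0 0 0 0 0 0 0 0 0]]
```

Top and scene agree: handle at (0.518,-0.311), yaw ≈1.27 (mod 90°); slot at (0.5295,-0.0037), yaw ≈0.10. Both heights match what they should be. Moving above the handle.

>>> apply_moves --claw '[0.06,0.06,0.06,0.06,0.06,0.06,0.06,0.06,0.06,0.06,0.06,0.06,0.06,0.06,0.06]' --xyz '[[0.0404,-0.0143,0],[0.0404,-0.0143,0],[0.0404,-0.0143,0],[0.0404,-0.0143,0],[0.0404,-0.0143,0],[0.0404,-0.0143,0],[0.0404,-0.0143,0],[0.0404,-0.0143,0],[0,0,0],[0,0,0],[0,0,0],[0,0,0],[0,0,0],[0,0,0],[0,0,0]]' --twist '[[0,0,0],[0,0,0],[0,0,0],[0,0,0],[0,0,0],[0,0,0],[0,0,0],[0,0,0],[0,0,-0.134],[0,0,-0.134],[0,0,-0.134],[0,0,-0.134],[0,0,-0.134],[0,0,-0.134],[0,0,0]]' --force 40

```text
clock: 2.55
position: [0.5176, -0.3117, 0.2313]
tool_rot: [-3.142, -0.0, 1.271]
force: [-0.5, -0.0, -0.0]
grip_width: 0.0599
finger_force: 0.0
```

>>> apply_moves --claw '[0.06,0.06,0.06,0.06,0.06,0.015,0.015,0.015,0.015,0.015,0.015,0.015]' --xyz '[[0,0,0.035],[0,0,0.035],[0,0,0.035],[0,0,0.03],[0,0,0.016],[0,0,0],[0,0,0],[0,0,0],[0,0,0],[0,0,0],[0,0,0],[0,0,0]]' --twist '[[0,0,0],[0,0,0],[0,0,0],[0,0,0],[0,0,0],[0,0,0],[0,0,0],[0,0,0],[0,0,0],[0,0,0],[0,0,0],[0,0,0]]' --force 60

```text
clock: 3.75
position: [0.5186, -0.312, 0.0819]
tool_rot: [3.139, 0.001, 1.268]
force: [-0.0, 0.3, 7.7]
grip_width: 0.0216
finger_force: 59.4
```

```bash
python3 -c "
from h import *
s=bot.observe();print(s['clock'],s['position'],s['tool_rot'],s['force'],s['moment'],s['grip_width'],s['finger_force'],s['qpos'])"
```

```text
3.75 [ 0.51857539 -0.3120495   0.08189357] [3.13917645e+00 5.14678128e-04 1.26820341e+00] [-0.0341215   0.31246797  7.73111053] [ 0.17951837  0.17967864 -0.02702304] 0.02157352934890657 59.39129590988159 [ 0.61379897  0.68574141 -0.24813304  1.75926873  0.23751848  0.72339053
 -0.06154027]
```

>>> apply_moves --claw '[0.015,0.015,0.015,0.015,0.015,0.015,0.015,0.015]' --xyz '[[0,0,-0.01],[0,0,-0.02],[0,0,-0.02],[0,0,-0.02],[0,0,-0.02],[0,0,-0.02],[0,0,-0.02],[0,0,0]]' --twist '[[0,0,0],[0,0,0],[0,0,0],[0,0,0],[0,0,0],[0,0,0],[0,0,0],[0,0,0]]'

```text
clock: 4.55
position: [0.5188, -0.3121, 0.2139]
tool_rot: [3.137, 0.001, 1.268]
force: [0.6, 0.3, -2.0]
grip_width: 0.0211
finger_force: 58.8
```

```bash
python3 - <<'E'
from h import *
s=bot.observe();print(s['clock'],s['position'],s['tool_rot'],s['force'],s['moment'],s['grip_width'])
p=s['position']; o=[]
for n in('scene','top'):
    f=cam(n); u,v=proj(f,[p[0],p[1],p[2]+.019-.08])[0].round().astype(int); print(n,u,v)
    w=25; o.append(cv2.resize(f['img'][v-w:v+w,u-w:u+w],(400,400),interpolation=cv2.INTER_CUBIC))
save('blade.png',np.hstack(o))
E
```

```text
4.55 [ 0.51882532 -0.3121327   0.21388605] [3.13698981e+00 9.39633058e-04 1.26834586e+00] [ 0.5642287   0.29263855 -1.97918308] [-0.02034738 -0.0646218   0.03782743] 0.021084941190977806
scene 175 199
top 444 270
```

View pics/blade.png

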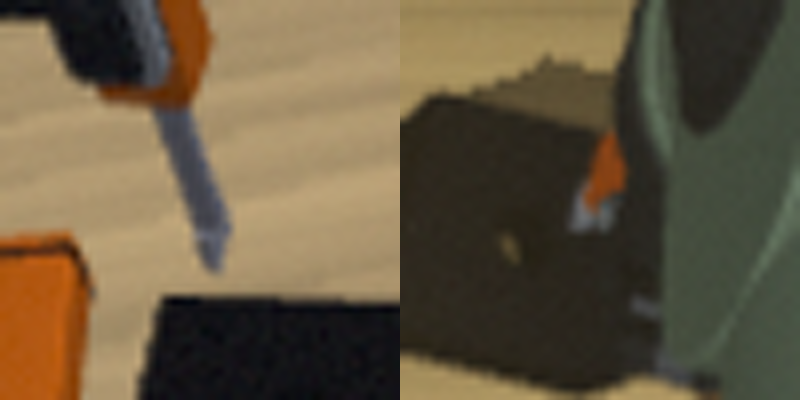

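Scene view: the driver hangs straight in the gripper, and the blade tip at about crop (212,265) looks narrow, as if edge-on. I will test both blade hypotheses numerically and locate the tip.

```bash
cat >> h.py <<'E'
def blademask(im):
    im=im.astype(float); return np.clip((45-(im[...,0]-im[...,2]))/30,0,1)*(im.sum(2)>170)
def hulls(f,shapes,box):
    u0,u1,v0,v1=box;S=8;big=np.zeros((S*(v1-v0),S*(u1-u0)),np.float32)
    for P in shapes:
        q=(proj(f,P)-[u0,v0]+.5)*S-.5
        cv2.fillPoly(big,[cv2.convexHull(np.round(q*16).astype(np.int32))],1.,cv2.LINE_8,4)
    return cv2.resize(big,(u1-u0,v1-v0),interpolation=cv2.INTER_AREA)
def bladecost(f,m,p,tip,yaw,box,zcut=.048):
    # p: x,y of axis at the tip, vertical driver, tip height tip
    a=np.linspace(0,2*np.pi,13); sh=lambda z:np.c_[p[0]+.004*np.cos(a),p[1]+.004*np.sin(a),0*a+z]
    q=[p[0],p[1],yaw]
    s=hulls(f,[np.vstack([rect(q,.014,.003,tip),rect(q,.014,.003,tip+.014)]),np.vstack([sh(tip+.014),sh(tip+zcut)])],box)
    u0,u1,v0,v1=box; return ((s-m[v0:v1,u0:u1])**2).sum()
E
python3 - <<'E'
from h import *
from scipy.optimize import minimize
s=bot.observe(); p=np.array(s['position']); tip=p[2]+.019-.094-.002
f=cam('scene'); m=blademask(f['img'])
uv=proj(f,[[p[0],p[1],tip],[p[0],p[1],tip+.048]]); print(uv.round(1)); 
box=(int(uv[:,0].min())-9,int(uv[:,0].max())+10,int(uv[1,1])-1,int(uv[0,1])+8)
print((m[box[2]:box[3],box[0]:box[1]]*9).round().astype(int))
for yaw in(1.268,2.839):
    r=minimize(lambda q:bladecost(f,m,q[:2],tip+q[2],yaw,box),[p[0],p[1],0],method='Nelder-Mead',options=dict(initial_simplex=[[p[0],p[1],0],[p[0]+.004,p[1],0],[p[0],p[1]+.004,0],[p[0],p[1],.004]]))
    print(yaw,r.x.round(4),r.fun)
E
```

```text
[[177.9 204.6]
 [172.1 187.9]]
[[0 0 0 0 0 0 0 0 0 0 0 0 0 0 0 0 0 0 0 0 0 0 0 0]
 [0 0 0 0 0 0 0 0 0 0 0 0 0 0 0 0 0 0 0 0 0 0 0 0]
 [0 0 0 0 0 0 1 9 9 9 9 7 0 0 0 0 0 0 0 0 0 0 0 0]
 [0 0 0 0 0 0 0 9 9 9 9 9 0 0 0 0 0 0 0 0 0 0 0 0]
 [0 0 0 0 0 0 0 4 9 9 9 9 0 0 0 0 0 0 0 0 0 0 0 0]
 [0 0 0 0 0 0 0 2 9 9 9 9 8 0 0 0 0 0 0 0 0 0 0 0]
 [0 0 0 0 0 0 0 0 9 9 9 9 9 0 0 0 0 0 0 0 0 0 0 0]
 [0 0 0 0 0 0 0 0 3 9 9 9 9 0 0 0 0 0 0 0 0 0 0 0]
 [0 0 0 0 0 0 0 0 1 9 9 9 9 8 0 0 0 0 0 0 0 0 0 0]
 [0 0 0 0 0 0 0 0 0 8 9 9 9 9 0 0 0 0 0 0 0 0 0 0]
 [0 0 0 0 0 0 0 0 0 3 9 9 9 9 0 0 0 0 0 0 0 0 0 0]
 [0 0 0 0 0 0 0 0 0 2 9 9 9 9 9 0 0 0 0 0 0 0 0 0]
 [0 0 0 0 0 0 0 0 0 0 9 9 9 9 9 0 0 0 0 0 0 0 0 0]
 [0 0 0 0 0 0 0 0 0 0 2 9 9 9 9 8 0 0 0 0 0 0 0 0]
 [0 0 0 0 0 0 0 0 0 0 0 9 9 9 9 9 0 0 0 0 0 0 0 0]
 [0 0 0 0 0 0 0 0 0 0 0 8 9 9 9 9 0 0 0 0 0 0 0 0]
 [0 0 0 0 0 0 0 0 0 0 0 2 9 9 9 9 5 0 0 0 0 0 0 0]
 [0 0 0 0 0 0 0 0 0 0 0 0 9 9 9 9 1 0 0 0 0 0 0 0]
 [0 0 0 0 0 0 0 0 0 0 0 0 9 9 9 9 0 0 0 0 0 0 0 0]
 [0 0 0 0 0 0 0 0 0 0 0 0 7 9 9 9 0 0 0 0 0 0 0 0]
 [0 0 0 0 0 0 0 0 0 0 0 0 1 9 9 9 0 0 0 0 0 0 0 0]
 [0 0 0 0 0 0 0 0 0 0 0 0 0 9 9 0 0 0 0 0 0 0 0 0]
 [0 0 0 0 0 0 0 0 0 0 0 0 0 1 6 0 0 0 0 0 0 0 0 0]
 [0 0 0 0 0 0 0 0 0 0 0 0 0 0 0 0 0 0 0 0 0 0 0 0]
 [0 0 0 0 0 0 0 0 0 0 0 0 0 0 0 0 0 0 0 0 0 0 0 0]
 [0 0 0 0 0 0 0 0 0 0 0 0 0 0 0 0 0 0 0 0 0 0 7 6]]
1.268 [ 0.52   -0.3122  0.0007] 25.375537109375
2.839 [ 0.5197 -0.3123  0.0006] 3.81240234375
```

Edge-on is confirmed (cost 3.8 against 25), so the blade lies along tool y. Carrying it to above the slot, with a tool yaw of 1.67.

>>> apply_moves --claw '[0.015,0.015,0.015,0.015,0.015,0.015,0.015,0.015,0.015,0.015,0.015,0.015,0.015,0.015,0.015,0.015]' --xyz '[[0.037,-0.0101,0],[0.037,-0.0101,0],[0.037,-0.0101,0],[0.037,-0.0101,0],[0.037,-0.0101,0],[0.037,-0.0101,0],[0.037,-0.0101,0],[0.037,-0.0101,0],[0,0,0],[0,0,0],[0,0,0],[0,0,0.02],[0,0,0.02],[0,0,0.02],[0,0,0.02],[0,0,0]]' --twist '[[0,0,0],[0,0,0],[0,0,0],[0,0,0],[0,0,0],[0,0,0],[0,0,0],[0,0,0],[0,0,-0.134],[0,0,-0.134],[0,0,-0.134],[0,0,0],[0,0,0],[0,0,0],[0,0,0],[0,0,0]]'

```text
clock: 6.3
position: [0.5269, -0.005, 0.1278]
tool_rot: [-3.137, -0.001, 1.671]
force: [-0.2, 0.4, -0.1]
grip_width: 0.0214
finger_force: 58.9
```

```bash
cat > tip.py <<'E'
from h import *
from scipy.optimize import minimize
s=bot.observe(); p=np.array(s['position']);print(s['clock'],p.round(4),np.round(s['tool_rot'],4),np.round(s['force'],2),np.round(s['moment'],3),s['qpos'][6])
tip=p[2]-.0763; f=cam('scene'); m=blademask(f['img'])
uv=proj(f,[[p[0],p[1],tip],[p[0],p[1],tip+.048]])
box=(int(uv[:,0].min())-9,int(uv[:,0].max())+10,int(uv[1,1])-1,int(uv[0,1])+3)
u0,u1,v0,v1=box
yaw=s['tool_rot'][2]+np.pi/2
r=minimize(lambda q:bladecost(f,m,q[:2],tip,yaw,box),p[:2],method='Nelder-Mead',options=dict(initial_simplex=[p[:2],p[:2]+[.004,0],p[:2]+[0,.004]]))
print('tip',r.x.round(4),r.fun)
o=[cv2.resize(f['img'][v1-40:v1+20,u0-20:u0+40],(400,400),interpolation=cv2.INTER_CUBIC)]
t=cam('top'); o.append(cv2.resize(t['img'][240:300,280:340],(400,400),interpolation=cv2.INTER_CUBIC))
import sys; save(sys.argv[1],np.hstack(o)); print(proj(f,[r.x[0],r.x[1],tip]),(u0-20,v1-40))
print((m[v0:v1,u0:u1]*9).round().astype(int))
E
python3 tip.py tip1.png
```

```text
6.3 [ 0.5269 -0.005   0.1278] [-3.1369e+00 -6.0000e-04  1.6710e+00] [-0.17  0.37 -0.07] [-0.026  0.024 -0.026] -0.2898257830913806
tip [ 0.5311 -0.007 ] 71.45959092881945
[[337.71260512 207.86463149]] (309, 169)
[[0 0 0 0 0 0 0 0 0 0 0 0 0 0 0 0 0 0 0]
 [0 0 0 0 0 0 0 0 0 0 4 4 0 0 0 0 0 0 0]
 [0 0 0 0 0 0 0 0 9 9 9 9 0 0 0 0 0 0 0]
 [0 0 0 0 0 0 0 8 9 9 9 9 0 0 1 0 0 0 0]
 [0 0 0 0 0 0 0 0 9 9 9 9 0 0 0 0 0 0 0]
 [0 0 0 0 0 0 0 0 9 9 9 9 0 0 0 0 0 0 0]
 [0 0 0 0 0 0 0 0 9 9 9 8 0 0 0 0 0 0 0]
 [0 0 0 0 0 0 0 9 9 9 9 7 0 0 0 0 0 0 0]
 [0 0 0 0 0 0 0 5 9 9 9 5 0 0 0 0 0 0 0]
 [0 0 0 0 1 0 0 8 9 9 9 1 0 0 0 0 0 0 0]
 [0 0 2 0 0 0 0 8 9 9 9 1 0 0 0 0 0 0 0]
 [0 0 0 0 0 0 0 7 9 9 9 1 0 0 0 0 0 0 0]
 [0 0 0 0 0 0 0 9 9 9 9 5 1 0 0 0 0 0 0]
 [0 0 0 0 7 7 0 9 9 9 9 9 9 9 5 2 0 0 0]
 [0 0 1 9 9 8 0 7 9 9 9 9 9 9 9 9 7 0 0]
 [0 4 9 9 9 9 9 9 9 9 9 9 9 9 9 9 9 9 1]
 [0 9 9 9 9 9 9 9 9 9 9 9 9 9 9 9 9 9 6]
 [9 9 9 9 9 9 9 9 9 9 9 9 9 9 9 9 9 9 9]
 [9 9 9 9 9 9 9 9 9 9 9 9 9 9 9 9 9 9 9]]
```

View pics/tip1.png

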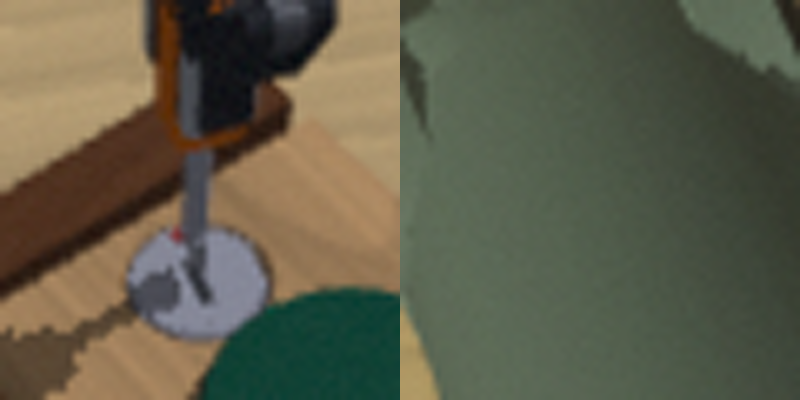

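Scene crop: the blade tip, at about crop (200,270), hangs directly over the slot at (205,290). I will correct x by +2.8 mm, then measure the shank laterally against the slot in the same camera.

>>> apply_moves --claw '[0.015,0.015,0.015]' --xyz '[[-0.0005,0.0028,0.0],[0,0,0],[0,0,0]]' --twist '[[0,0,0],[0,0,0],[0,0,0]]'

```text
clock: 6.7
position: [0.5319, -0.0052, 0.1309]
tool_rot: [3.141, 0.0, 1.671]
force: [0.5, 0.1, -1.6]
grip_width: 0.0215
finger_force: 58.9
```

```bash
cat > sh.py <<'E'
from h import *
from scipy.optimize import minimize_scalar
s=bot.observe(); p=np.array(s['position']);print(s['clock'],p.round(4),np.round(s['tool_rot'],4),np.round(s['force'],2))
tip=p[2]-.0763; f=cam('scene'); m=blademask(f['img']); a=np.linspace(0,2*np.pi,13)
uv=proj(f,[[p[0],p[1],tip+.018],[p[0],p[1],tip+.044]]); print(uv.round(2))
for r in range(int(uv[1,1])+1,int(uv[0,1])+1):
    t=(uv[0,1]-r)/(uv[0,1]-uv[1,1]); uc=uv[0,0]+t*(uv[1,0]-uv[0,0])
    c0=int(round(uc))-4; w=m[r,c0:c0+9]; print(r,round(uc,2),'meas',round((w*np.arange(c0,c0+9)).sum()/w.sum(),2),'w',round(w.sum(),1))
E
python3 sh.py
```

```text
6.7 [ 0.5319 -0.0052  0.1309] [3.1406e+00 1.0000e-04 1.6706e+00] [ 0.53  0.1  -1.57]
[[338.92 201.5 ]
 [339.27 193.23]]
194 339.24 meas 338.95 w 4.9
195 339.2 meas 338.58 w 4.1
196 339.15 meas 338.5 w 4.0
197 339.11 meas 338.46 w 4.1
198 339.07 meas 338.5 w 4.0
199 339.03 meas 338.5 w 4.0
200 338.99 meas 338.5 w 4.0
201 338.94 meas 338.5 w 4.0
```

>>> apply_moves --claw '[0.015,0.015,0.015,0.015,0.015,0.015,0.015]' --xyz '[[0.0009,-0.0021,0.003],[0,0,0.004],[0,0,0.003],[0,0,0.002],[0,0,0],[0,0,0],[0,0,0]]' --twist '[[0,0,0],[0,0,0],[0,0,0],[0,0,0],[0,0,0],[0,0,0],[0,0,0]]'

```text
clock: 7.45
position: [0.5294, -0.0045, 0.1184]
tool_rot: [3.141, -0.0, 1.671]
force: [-0.1, 0.0, -1.4]
grip_width: 0.0216
finger_force: 58.9
```

```bash
python3 sh.py | head -1; python3 tip.py tip2.png|head -2
```

```text
7.45 [ 0.5294 -0.0045  0.1184] [ 3.1415 -0.      1.6708] [-0.13  0.03 -1.42]
7.5 [ 0.5294 -0.0045  0.1184] [ 3.1414 -0.      1.6708] [ 0.22  0.38 -0.91] [ 0.014 -0.069  0.003] -0.300762307584368
tip [ 0.5334 -0.0068] 115.8055642361111
```

View pics/tip2.png

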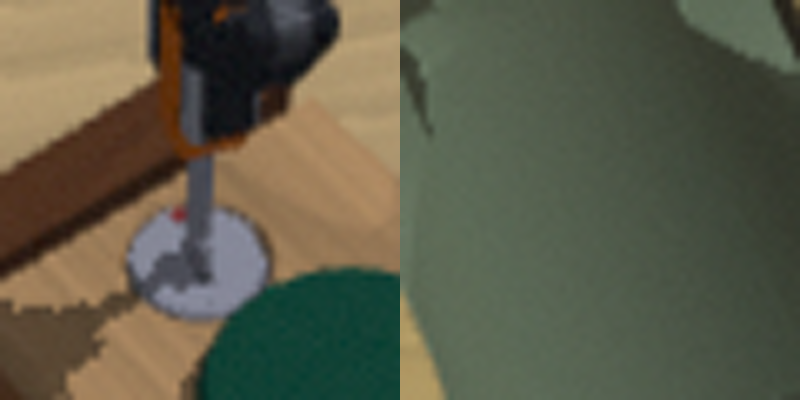

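Blade is just above the slot, with its tip at crop (200,270) merging into the slot's end. Lowering gently.

>>> apply_moves --claw '[0.015,0.015,0.015,0.015,0.015,0.015]' --xyz '[[0,0,0.001],[0,0,0.001],[0,0,0.001],[0,0,0.001],[0,0,0],[0,0,0]]' --twist '[[0,0,0],[0,0,0],[0,0,0],[0,0,0],[0,0,0],[0,0,0]]'

```text
clock: 8.2
position: [0.5293, -0.0045, 0.1143]
tool_rot: [-3.142, -0.0, 1.671]
force: [-0.3, 0.1, -1.1]
grip_width: 0.0217
finger_force: 58.9
```

>>> apply_moves --claw '[0.015,0.015,0.015,0.015,0.015]' --xyz '[[0,0,0.001],[0,0,0.001],[0,0,0.001],[0,0,0],[0,0,0]]' --twist '[[0,0,0],[0,0,0],[0,0,0],[0,0,0],[0,0,0]]'

```text
clock: 8.7
position: [0.5295, -0.0044, 0.1117]
tool_rot: [3.141, 0.0, 1.671]
force: [-2.6, 0.1, 8.7]
grip_width: 0.0213
finger_force: 60.2
```

```bash
python3 -c "
from h import *
s=bot.observe();print(s['clock'],s['position'],s['force'],s['moment'])"
```

```text
8.7 [ 0.52949998 -0.00444458  0.11168224] [-2.60966203  0.14437081  8.68736876] [-1.96966270e-02  6.25132490e-01  5.57909009e-04]
```

Contact at a depth that matches the slot floor (tip ≈0.034). Easing off a little and starting the turn clockwise.

>>> apply_moves --claw '[0.015,0.015,0.015,0.015,0.015,0.015,0.015,0.015,0.015,0.015]' --xyz '[[0,0,-0.001],[0,0,0],[0,0,0],[0,0,0],[0,0,0],[0,0,0],[0,0,0],[0,0,0],[0,0,0],[0,0,0]]' --twist '[[0,0,0],[0,0,0.05],[0,0,0.05],[0,0,0.05],[0,0,0.05],[0,0,0.05],[0,0,0.05],[0,0,0.05],[0,0,0.05],[0,0,0]]'

```text
clock: 9.7
position: [0.5293, -0.0043, 0.1122]
tool_rot: [-3.141, 0.0, 1.27]
force: [-0.8, 0.5, -1.9]
grip_width: 0.0215
finger_force: 58.9
```

```bash
cat > st.py <<'E'
from h import *
for i in range(3):
    s=bot.observe();print(s['clock'],np.round(s['position'],4),np.round(s['tool_rot'],3),np.round(s['force'],2),np.round(s['moment'],3),s['grip_width'],s['qpos'][6])
    bot.grab_frame('scene')
E
python3 st.py
```

```text
9.7 [ 0.5293 -0.0043  0.1122] [-3.141  0.     1.27 ] [-0.8   0.45 -1.89] [0.226 0.142 0.022] 0.021513557651787692 -0.6314167729061254
9.75 [ 0.5293 -0.0043  0.1122] [-3.141  0.     1.272] [-1.36  1.66 -1.19] [0.217 0.215 0.075] 0.021344549064920646 -0.6298092102364437
9.8 [ 0.5292 -0.0043  0.1122] [-3.141  0.     1.272] [-0.76  0.42 -1.16] [0.324 0.154 0.052] 0.021527538803253757 -0.6294400242129584
```

Mz ≈ +0.05 N·m, so the blade is engaged and the cam is turning. q7 has room for the whole turn. Continuing.

>>> apply_moves --claw '[0.015,0.015,0.015,0.015,0.015,0.015,0.015,0.015,0.015]' --xyz '[[0,0,0],[0,0,0],[0,0,0],[0,0,0],[0,0,0],[0,0,0],[0,0,0],[0,0,0],[0,0,0]]' --twist '[[0,0,0.06],[0,0,0.06],[0,0,0.06],[0,0,0.06],[0,0,0.06],[0,0,0.06],[0,0,0.04],[0,0,0],[0,0,0]]'

```text
clock: 10.75
position: [0.5291, -0.0043, 0.1122]
tool_rot: [-3.141, 0.0, 0.873]
force: [-1.5, 1.6, -1.0]
grip_width: 0.0212
finger_force: 58.9
```

```bash
python3 st.py
```

```text
10.75 [ 0.5291 -0.0043  0.1122] [-3.141  0.     0.873] [-1.54  1.63 -0.97] [0.636 0.501 0.065] 0.02119980579399457 -0.9503870052127908
10.8 [ 0.5292 -0.0043  0.1122] [-3.141  0.     0.873] [-2.01  2.16 -0.58] [0.667 0.578 0.107] 0.02117682942863523 -0.9505994542615508
10.85 [ 0.5292 -0.0043  0.1122] [-3.141  0.     0.872] [-2.89  1.96 -1.44] [0.741 0.59  0.097] 0.02167640060370821 -0.9508442795557382
```

>>> apply_moves --claw '[0.015,0.015,0.015,0.015,0.015,0.015,0.015,0.015]' --xyz '[[0,-0.0006,0],[0,0,0],[0,0,0],[0,0,0],[0,0,0],[0,0,0],[0,0,0],[0,0,0]]' --twist '[[0,0,0.05],[0,0,0.05],[0,0,0.05],[0,0,0.05],[0,0,0.05],[0,0,0.05],[0,0,0],[0,0,0]]'

```text
clock: 11.7
position: [0.5289, -0.0041, 0.1123]
tool_rot: [3.142, 0.0, 0.573]
force: [-0.8, 1.9, -2.2]
grip_width: 0.0217
finger_force: 58.8
```

```bash
python3 st.py
```

```text
11.7 [ 0.5289 -0.0041  0.1123] [3.142 0.    0.573] [-0.81  1.87 -2.19] [0.447 0.334 0.033] 0.021652311510241606 -1.1900715198164113
11.75 [ 0.5289 -0.0041  0.1123] [3.142 0.    0.573] [-0.83  1.43 -1.33] [0.419 0.33  0.06 ] 0.021392473442333387 -1.190153005488806
11.8 [ 0.5289 -0.0041  0.1123] [-3.142  0.     0.572] [-1.98  2.04 -1.94] [0.45  0.269 0.02 ] 0.02140106820711791 -1.1904562337323934
```

>>> apply_moves --claw '[0.015,0.015,0.015,0.015,0.015,0.015]' --xyz '[[0,0,0],[0,0,0],[0,0,0],[0,0,0],[0,0,0],[0,0,0]]' --twist '[[0,0,0.05],[0,0,0.05],[0,0,0.05],[0,0,0.05],[0,0,0],[0,0,0]]'

```text
clock: 12.45
position: [0.5288, -0.004, 0.1123]
tool_rot: [-3.142, 0.0, 0.373]
force: [-1.5, 1.6, -2.0]
grip_width: 0.0213
finger_force: 58.9
```

```bash
python3 st.py
```

```text
12.45 [ 0.5288 -0.004   0.1123] [-3.142  0.     0.373] [-1.47  1.57 -1.97] [0.575 0.414 0.138] 0.021321317521143572 -1.3481866793989523
12.5 [ 0.5288 -0.0041  0.1123] [-3.141  0.     0.373] [-1.12  2.05 -2.68] [0.54  0.376 0.039] 0.021094125682391864 -1.3483710460490907
12.55 [ 0.5288 -0.0041  0.1123] [-3.141  0.     0.372] [-1.38  2.39 -2.65] [0.604 0.363 0.117] 0.02119616802929484 -1.3485969011657557
```

>>> apply_moves --claw '[0.015,0.015,0.015,0.015,0.015]' --xyz '[[0,0,0],[0,0,0],[0,0,0],[0,0,0],[0,0,0]]' --twist '[[0,0,0.05],[0,0,0.05],[0,0,0.05],[0,0,0],[0,0,0]]'

```text
clock: 13.1
position: [0.5288, -0.004, 0.1123]
tool_rot: [-3.142, 0.0, 0.223]
force: [-2.5, 2.3, -2.4]
grip_width: 0.0213
finger_force: 58.9
```

```bash
cat > st.py <<'E'
from h import *
S=[]
for i in range(6):
    s=bot.observe(); S.append(s); 
    if i<5: f=bot.grab_frame('scene')
s=S[-1]; print(s['clock'],np.round(s['position'],4),np.round(s['tool_rot'],3),np.mean([a['force'] for a in S],0).round(2),np.mean([a['moment'] for a in S],0).round(3),np.round([a['moment'][2] for a in S],3),s['qpos'][6])
import sys
if len(sys.argv)>1: save(sys.argv[1],cv2.resize(f['img'][170:260,280:400],(800,600),interpolation=cv2.INTER_CUBIC))
E
python3 st.py gap.png
```

```text
13.35 [ 0.5288 -0.004   0.1123] [-3.141  0.     0.221] [-1.96  2.6  -2.48] [0.77  0.562 0.13 ] [0.101 0.151 0.116 0.151 0.112 0.152] -1.4672866869788286
```

View pics/gap.png

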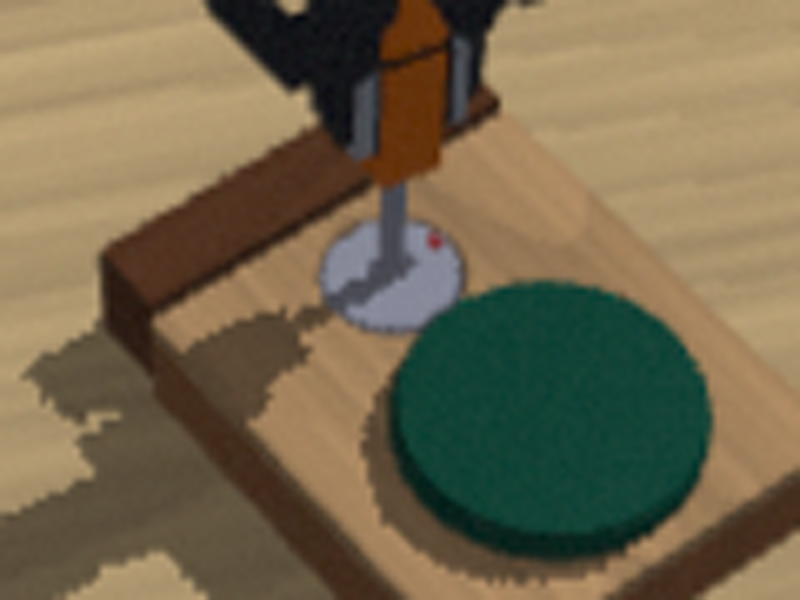

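Scene crop: the red dot is at (435,240), so the cam has turned well. The cheek at (300,200) is nearly closed up and torque is starting to rise. Continuing in small steps.

>>> apply_moves --claw '[0.015,0.015,0.015,0.015]' --xyz '[[-0.0003,-0.0006,0],[0,0,0],[0,0,0],[0,0,0]]' --twist '[[0,0,0.05],[0,0,0.05],[0,0,0],[0,0,0]]'

```text
clock: 13.75
position: [0.5285, -0.0038, 0.1123]
tool_rot: [3.141, -0.0, 0.122]
force: [-0.5, 0.1, -4.1]
grip_width: 0.0213
finger_force: 58.9
```

```bash
python3 st.py
```

```text
14.0 [ 0.5285 -0.0038  0.1123] [ 3.141 -0.     0.121] [-0.19 -0.19 -3.98] [-0.085  0.073  0.205] [0.211 0.178 0.215 0.164 0.229 0.233] -1.5468405090684012
```

>>> apply_moves --claw '[0.015,0.015,0.015,0.015]' --xyz '[[0,0,0],[0,0,0],[0,0,0],[0,0,0]]' --twist '[[0,0,0.05],[0,0,0.05],[0,0,0],[0,0,0]]'

```text
clock: 14.4
position: [0.5285, -0.0036, 0.1123]
tool_rot: [3.141, -0.0, 0.023]
force: [-0.1, -1.4, -3.6]
grip_width: 0.0215
finger_force: 58.9
```

```bash
python3 st.py gap2.png
```

```text
14.65 [ 0.5285 -0.0036  0.1123] [-3.142 -0.     0.021] [-0.27 -1.13 -4.01] [-0.338  0.035  0.243] [0.215 0.306 0.201 0.254 0.249 0.233] -1.6250820883541721
```

View pics/gap2.png

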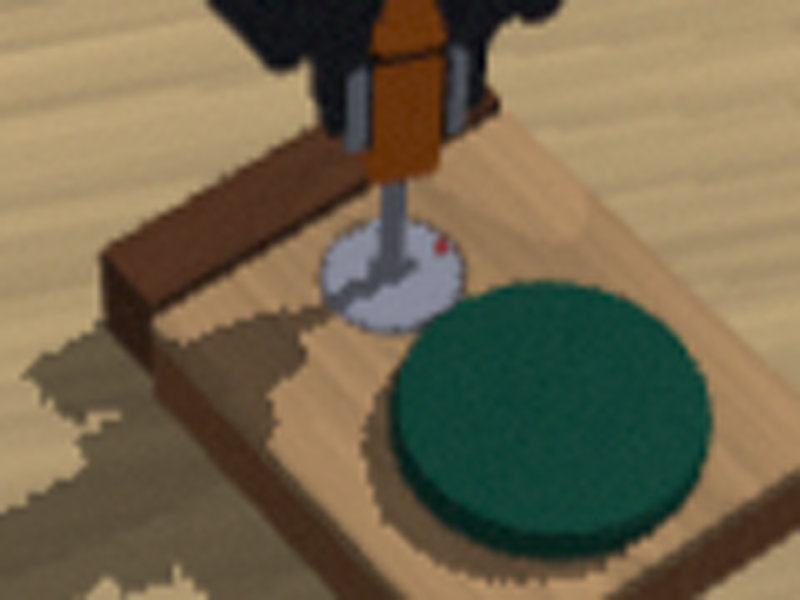

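Mz is about 0.24 N·m and climbing at the pad rate. The cheek edge is closed up. A last small nip, then relieve the torque within the slot's play and lift out.

>>> apply_moves --claw '[0.015,0.015,0.015,0.015]' --xyz '[[0,0,0],[0,0,0],[0,0,0],[0,0,0]]' --twist '[[0,0,0.03],[0,0,0.03],[0,0,0],[0,0,0]]'

```text
clock: 15.05
position: [0.5284, -0.0034, 0.1123]
tool_rot: [-3.142, 0.0, -0.039]
force: [-0.4, 0.3, -2.8]
grip_width: 0.0213
finger_force: 59.0
```

```bash
python3 st.py
```

```text
15.3 [ 0.5284 -0.0034  0.1123] [-3.141  0.    -0.039] [-0.53  0.3  -3.39] [-0.003  0.16   0.27 ] [0.301 0.272 0.248 0.234 0.286 0.277] -1.6722655816100163
```

>>> apply_moves --claw '[0.015,0.015,0.015,0.015]' --xyz '[[0,0,0],[0,0,0],[0,0,0],[0,0,0]]' --twist '[[0,0,-0.04],[0,0,-0.04],[0,0,-0.04],[0,0,0]]'

```text
clock: 15.7
position: [0.5284, -0.0036, 0.1123]
tool_rot: [-3.141, 0.0, 0.081]
force: [-1.6, -1.0, -4.4]
grip_width: 0.0212
finger_force: 59.0
```

```bash
python3 st.py
```

```text
15.95 [ 0.5284 -0.0036  0.1123] [-3.142  0.     0.08 ] [-0.56 -0.04 -3.46] [0.089 0.145 0.082] [0.061 0.106 0.108 0.093 0.057 0.064] -1.579281496555278
```

>>> apply_moves --claw '[0.015,0.015,0.015,0.015,0.015,0.015,0.015,0.015,0.015,0.015]' --xyz '[[0,0,0],[0,0,0],[0,0,-0.002],[0,0,-0.004],[0,0,-0.01],[0,0,-0.02],[0,0,-0.03],[0,0,-0.035],[0,0,0],[0,0,0]]' --twist '[[0,0,-0.04],[0,0,0],[0,0,0],[0,0,0],[0,0,0],[0,0,0],[0,0,0],[0,0,0],[0,0,0],[0,0,0]]'

```text
clock: 16.95
position: [0.5288, -0.0035, 0.2144]
tool_rot: [-3.142, -0.002, 0.121]
force: [-0.3, 0.9, -1.8]
grip_width: 0.0215
finger_force: 59.4
```

```bash
python3 st.py
```

```text
17.2 [ 0.5281 -0.0036  0.2126] [-3.142e+00  1.000e-03  1.210e-01] [-0.31  0.24 -1.31] [ 0.014  0.036 -0.007] [-0.009  0.039 -0.027  0.011 -0.042 -0.011] -1.5462133670406666
```

```bash
python3 - <<'E'
from h import *
for n,bx in(('top',(405,462,248,302)),('scene',(155,222,196,268))):
    f=cam(n); im=cv2.cvtColor(cv2.imread(f'pics/{n}1.png'),cv2.COLOR_BGR2RGB); L=im.astype(float).sum(2)
    u0,u1,v0,v1=bx; print(n,np.percentile(L[v0:v1,u0:u1],[5,25,40,50,60,75,90]))
    lo,hi=(130,200) if n=='top' else (60,190)
    m=np.clip((hi-L)/(hi-lo),0,1)
    O=orange(im); m=np.maximum(m,O)
    if n=='scene': # handle hull included
        h=np.vstack([rect([.5187,-.312,1.268],.022,.022,.066),rect([.5187,-.312,1.268],.022,.022,.13)])
        S=None
    fn=lambda p: np.vstack([rect(p,.075,.075,0),rect(p,.075,.075,.066)])
    hp=np.zeros(O.shape,np.uint8)
    if n=='scene':
        q=proj(f,h); cv2.fillConvexPoly(hp,cv2.convexHull(q.round().astype(np.int32)),1); hp=cv2.dilate(hp,np.ones((3,3)));
        m2=m.copy(); m2[(hp>0)&(np.arange(480)[:,None]<211)]=0; m=m2
    save(f'm_{n}.png',np.repeat((m[v0:v1,u0:u1,None]*255).astype(np.uint8),3,2))
    for z in (0,): print(n,[np.round(v,4) for v in polyfit(f,m,fn,[.517,-.31,1.27],bx)])
E
```

```text
top [106.  116.  210.  250.5 362.  375.  387. ]
top [array([ 0.5182, -0.3102,  1.309 ]), np.float64(13.7652)]
scene [ 24.    49.75 141.2  219.   348.8  402.   420.  ]
scene [array([ 0.5172, -0.3127,  2.8766]), np.float64(29.2679)]
```

Hole centre ≈(0.518,-0.3125) from both cameras. Carrying the driver back.

>>> apply_moves --claw '[0.015,0.015,0.015,0.015,0.015,0.015,0.015,0.015,0.015,0.015,0.015,0.015,0.015,0.015,0.015,0.015,0.015,0.015,0.015]' --xyz '[[-0.0059,0.0381,0],[-0.0059,0.0381,0],[-0.0059,0.0381,0],[-0.0059,0.0381,0],[-0.0059,0.0381,0],[-0.0059,0.0381,0],[-0.0059,0.0381,0],[-0.0059,0.0381,0],[0,0,0],[0,0,0],[0,0,0],[0,0,0],[0,0,0],[0,0,0],[0,0,0],[0,0,0],[0,0,0],[0,0,0],[0,0,0]]' --twist '[[0,0,0],[0,0,0],[0,0,0],[0,0,0],[0,0,0],[0,0,0],[0,0,0],[0,0,0],[0,0,-0.144],[0,0,-0.144],[0,0,-0.144],[0,0,-0.144],[0,0,-0.144],[0,0,-0.144],[0,0,-0.144],[0,0,-0.144],[0,0,0],[0,0,0],[0,0,0]]'

```text
clock: 19.2
position: [0.5183, -0.3118, 0.2131]
tool_rot: [-3.141, 0.0, 1.269]
force: [-0.8, -0.4, -0.4]
grip_width: 0.0214
finger_force: 59.3
```

```bash
python3 - <<'E'
from h import *
from scipy.optimize import minimize
s=bot.observe(); p=np.array(s['position']); print(s['clock'],p.round(4),np.round(s['tool_rot'],3),np.round(s['force'],2))
tip=p[2]-.0763; f=cam('scene'); m=blademask(f['img'])
uv=proj(f,[[p[0],p[1],tip],[p[0],p[1],tip+.048]])
box=(int(uv[:,0].min())-9,int(uv[:,0].max())+10,int(uv[1,1])-1,int(uv[0,1])+5)
yaw=s['tool_rot'][2]+np.pi/2
r=minimize(lambda q:bladecost(f,m,q[:2],tip+q[2],yaw,box),[p[0],p[1],0],method='Nelder-Mead',options=dict(initial_simplex=[[p[0],p[1],0],[p[0]+.004,p[1],0],[p[0],p[1]+.004,0],[p[0],p[1],.004]]))
print(r.x.round(4),r.fun)
E
```

```text
19.2 [ 0.5183 -0.3118  0.2131] [-3.141  0.     1.269] [-0.81 -0.37 -0.42]
[ 0.5202 -0.3123 -0.    ] 3.0524066840277784
```

>>> apply_moves --claw '[0.015,0.015,0.015,0.015,0.015,0.015,0.015,0.015,0.015,0.015]' --xyz '[[-0.0006,-0.0006,0.02],[0,0,0.02],[0,0,0.015],[0,0,0.01],[0,0,0.004],[0,0,0.004],[0,0,0.002],[0,0,0.002],[0,0,0],[0,0,0]]' --twist '[[0,0,0],[0,0,0],[0,0,0],[0,0,0],[0,0,0],[0,0,0],[0,0,0],[0,0,0],[0,0,0],[0,0,0]]'

```text
clock: 20.25
position: [0.5177, -0.3123, 0.1365]
tool_rot: [3.141, 0.0, 1.273]
force: [0.3, -0.5, -1.7]
grip_width: 0.0215
finger_force: 59.3
```

Tip is inside the hole without contact. Continuing down.

>>> apply_moves --claw '[0.015,0.015,0.015,0.015,0.015,0.015,0.015,0.015,0.015]' --xyz '[[0,0,0.008],[0,0,0.01],[0,0,0.01],[0,0,0.01],[0,0,0.008],[0,0,0.004],[0,0,0.002],[0,0,0],[0,0,0]]' --twist '[[0,0,0],[0,0,0],[0,0,0],[0,0,0],[0,0,0],[0,0,0],[0,0,0],[0,0,0],[0,0,0]]'

```text
clock: 21.15
position: [0.5177, -0.3123, 0.0846]
tool_rot: [3.141, 0.0, 1.273]
force: [0.3, 0.1, -1.5]
grip_width: 0.0215
finger_force: 59.3
```

>>> apply_moves --claw '[0.015,0.015,0.015,0.015,0.015,0.015]' --xyz '[[0,0,0.001],[0,0,0.001],[0,0,0.001],[0,0,0.001],[0,0,0],[0,0,0]]' --twist '[[0,0,0],[0,0,0],[0,0,0],[0,0,0],[0,0,0],[0,0,0]]'

```text
clock: 21.75
position: [0.5177, -0.3123, 0.0818]
tool_rot: [3.141, 0.0, 1.273]
force: [-8.1, 4.8, 27.0]
grip_width: 0.0213
finger_force: 63.1
```

Seated on the block top at the original height. Easing off, opening and retreating upward.

>>> apply_moves --claw '[0.015,0.015,0.06,0.06,0.06,0.06,0.06,0.06,0.06,0.06,0.06,0.06,0.06]' --xyz '[[0,0,-0.0012],[0,0,0],[0,0,0],[0,0,0],[0,0,0],[0,0,0],[0,0,-0.02],[0,0,-0.03],[0,0,-0.04],[0,0,-0.04],[0,0,-0.04],[0,0,0],[0,0,0]]' --twist '[[0,0,0],[0,0,0],[0,0,0],[0,0,0],[0,0,0],[0,0,0],[0,0,0],[0,0,0],[0,0,0],[0,0,0],[0,0,0],[0,0,0],[0,0,0]]'

```text
clock: 23.05
position: [0.5177, -0.3123, 0.2521]
tool_rot: [3.14, 0.0, 1.273]
force: [0.3, -0.4, -1.2]
grip_width: 0.0601
finger_force: 0.0
```

```bash
python3 - <<'E'
from h import *
s=bot.observe(); print(s['clock'],np.round(s['position'],4),np.round(s['force'],2),s['grip_width'])
print([np.round(v,4) for v in handle('scene',[.518,-.312,1.27],(163,192,194,236))])
f=cam('scene'); g=cam('top')['img']
save('end.png',np.hstack([cv2.resize(f['img'][170:270,150:250],(400,400),interpolation=cv2.INTER_CUBIC),cv2.resize(g[225:315,260:350],(400,400),interpolation=cv2.INTER_CUBIC)]))
E
```

```text
23.05 [ 0.5177 -0.3123  0.2521] [ 0.26 -0.43 -1.2 ] 0.060098260885128534
[array([ 0.5186, -0.3127,  1.3414]), np.float64(15.4639)]
```

View pics/end.png

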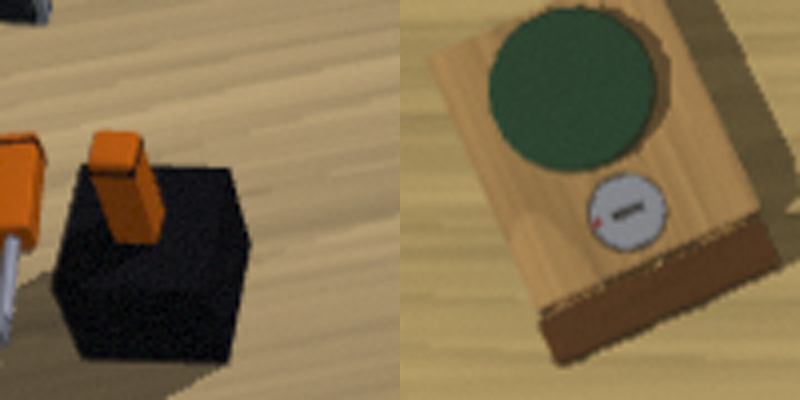

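The end picture shows the driver upright in its block at (125,190), handle down on the top. The cheek sits parallel at the pads at (650,290), with the cam turned about 1.3 rad. This fits the 0.27 N·m torque minus play and grip wind-up. Handing in.

```bash
python3 -c "
from workcell import bot
print(bot.job_done())"
```

```text
the job is handed in; nothing more can be done
None
```

I turned the cam clockwise with the screwdriver to about 0.27 N·m and the cheek looks drawn up square to the pads; the screwdriver is back upright in its block, fully down and released, and the job was handed in at about 23 s with no verdict returned.

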